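Restock the tub lane on the reptile-room shelf

TASK

Set the orange-lidded tub upright on the deck just behind the row of three green-lidded tubs, in line with them, and let go of it. Then push all four from behind as one straight, closed-up row into the lane until the front tub is up against the hidden sprung rubber buffer, and press it home by feel with about 8 N for a moment (the buffer is spoiled above 18 N). Back away leaving the row straight, without gaps and resting against the buffer, and tip no tub and leave everything else where it stands.

Things in the scene. Friction and masses are not known exactly. Their poses are not given: they have to be found in the camera images.
- shelf: aluminium deck 280 (its x) x 560 (its y) mm on a concrete block; fixed; origin on the table under its centre; deck top 98 mm above the table; the tub lane runs along its +y
- lane_mouth (a point): point on the deck top, on the lane's centre line, where the straight lane begins; axes as the shelf's: +y points into the lane. From here to +y the lane is 50 mm wide between dark rails 22 mm high; flared rails reach back to y = -30 mm (mouth about 60 mm wide); before that the deck is open. A tub may catch on a rail end (up to about 10 N at the hand, no spring-back), then slide on
- hood_mouth (a point): centre of the lane on the deck at the edge of the green hood, 92 mm past lane_mouth (same axes); the hood covers the lane from here to 78 mm farther on, its underside 72 mm above the deck, 58 mm wide inside
- stop: fixed steel plate closing the lane under the hood; origin on the deck 170 mm past lane_mouth. It carries a rubber buffer, set differently each time and not measured: its face is 92 to 130 mm past lane_mouth and yields 0.25 mm per newton and springs back, damped, so push slowly. A foam button, 4 mm proud of it, gives way under 1 N. The row's friction, 1 to 5 N in all, adds at the pushing hand
- tub_front: white square plastic tub 44 x 44 mm, 60 mm tall, green lid, about 80 g, closed and rigid; origin at the centre of its underside, z up, its flat faces look along its x and y; nearest to the lane; in the starting row
- tub_mid: white square plastic tub 44 x 44 mm, 60 mm tall, green lid, about 80 g, closed and rigid; origin at the centre of its underside, z up, its flat faces look along its x and y; middle of the starting row of three
- tub_rear: white square plastic tub 44 x 44 mm, 60 mm tall, green lid, about 80 g, closed and rigid; origin at the centre of its underside, z up, its flat faces look along its x and y; last of the starting row of three. The three stand on the open deck in front of the lane mouth, roughly in line with it, with gaps of 2 to 6 mm between them and up to 8 mm out of line
- tub_loose: white square plastic tub 44 x 44 mm, 60 mm tall, orange lid, about 80 g, closed and rigid; origin at the centre of its underside, z up, its flat faces look along its x and y; starts apart, on the deck to the +x side of the row
- hide: tan resin reptile hide 100 x 90 x 76 mm on the deck; bystander; origin under its centre
- bowl: glass bowl, 90 mm across, 40 mm high, on the deck; bystander; origin under its centre
- cricket_keeper: clear plastic cricket keeper 134 x 204 mm, 154 mm high with its black lid and handle, on the table; bystander; origin under its centre
- tongs: bamboo tongs, 220 mm long, 16 mm high, lying on the table; bystander; origin under the centre
- mister: green mister bottle, 64 mm across, 170 mm high, on the table; bystander; origin under its centre
- dish: terracotta dish 80 mm across, 22 mm high, on the table; bystander; origin under its centre
Things that resemble listed ones, but are neither listed nor needed, are in the scene too. Leave any blue look-alike of the tub_loose alone.

How it is judged (in metres and radians):
On the way, in this order (a step that is already met when the one before it is completed fails the run):
1. the orange-lidded tub stands upright on the deck behind the rear tub, in line with the lane (within 10 mm) and at most 20 mm from the rear tub, let go (x of tub_loose in the frame of lane_mouth between -0.01 and 0.01 m and z of tub_loose in the frame of lane_mouth between -0.004 and 0.004 m and angle between tub_loose's own z axis and vertical below 0.08 rad and horizontal distance between tub_rear and tub_loose below 0.064 m and horizontal distance between tub_front and tub_loose above 0.12 m and contact force between the fingers and tub_loose below 0.05 N), for 0.2 s.
2. the front tub is pressed against the buffer with more than 3.5 N (contact force between tub_front and stop above 3.5 N), for 0.25 s.
At the end, for the whole second after the job is handed in: All four tubs stand upright on the deck at rest, in the order front, mid, rear, loose, each within 7 mm of the lane's centre line and square to it within 0.14 rad, neighbouring centres less than 47.5 mm apart (no gap over about 3 mm), the front tub in the lane and still touching the buffer (x of tub_front in the frame of lane_mouth between -0.007 and 0.007 m and z of tub_front in the frame of lane_mouth between -0.004 and 0.004 m and angle between each of tub_front, tub_mid, tub_rear, tub_loose's own z axis and vertical below 0.08 rad and (angle between the y axis of tub_front and the y axis of lane_mouth, either way round below 0.14 rad or angle between the x axis of tub_front and the y axis of lane_mouth, either way round below 0.14 rad) and linear speed of each of tub_front, tub_mid, tub_rear, tub_loose below 0.01 m/s and x of tub_mid in the frame of lane_mouth between -0.007 and 0.007 m and z of tub_mid in the frame of lane_mouth between -0.004 and 0.004 m and (angle between the y axis of tub_mid and the y axis of lane_mouth, either way round below 0.14 rad or angle between the x axis of tub_mid and the y axis of lane_mouth, either way round below 0.14 rad) and x of tub_rear in the frame of lane_mouth between -0.007 and 0.007 m and z of tub_rear in the frame of lane_mouth between -0.004 and 0.004 m and (angle between the y axis of tub_rear and the y axis of lane_mouth, either way round below 0.14 rad or angle between the x axis of tub_rear and the y axis of lane_mouth, either way round below 0.14 rad) and x of tub_loose in the frame of lane_mouth between -0.007 and 0.007 m and z of tub_loose in the frame of lane_mouth between -0.004 and 0.004 m and (angle between the y axis of tub_loose and the y axis of lane_mouth, either way round below 0.14 rad or angle between the x axis of tub_loose and the y axis of lane_mouth, either way round below 0.14 rad) and horizontal distance between tub_front and tub_mid below 0.0475 m and horizontal distance between tub_mid and tub_rear below 0.0475 m and horizontal distance between tub_rear and tub_loose below 0.0475 m and horizontal distance between tub_front and tub_loose above 0.12 m and contact force between tub_front and stop above 0.05 N and y of tub_front in the frame of lane_mouth above 0.07 m).
It fails at once if the front tub presses on the buffer with more than 18 N (contact force between tub_front and stop above 18 N).
It fails at once if a tub is tipped by more than 0.35 rad (angle between any of tub_front, tub_mid, tub_rear, tub_loose's own z axis and vertical above 0.35 rad).
It fails at once if a bystander is moved by more than 15 mm (distance of any of hide, bowl, cricket_keeper, tongs, mister, dish from where it was at the start of the episode above 0.015 m).
It also fails if it takes over 72 s, if anything falls off the work surface, if the arm or the gripper's body presses on something with over 40 N, if the wrist force passes 120 N, or if a joint passes its speed limit or range.

ROBOT

A 6-joint arm with a two-finger parallel gripper is mounted at the origin on the work surface. World frame = base frame: x ahead of the robot, y to its left, z up, the work surface at z = 0. Lengths are in mm, angles in rad, forces in N, time in s.
With the tool pointing down it reaches from about 300 to 775 mm from the base axis. Payload 14.6 kg.
Tool frame: the origin (TCP) lies at the very end of the fingers, on their centre line; the grasp point (between the pads) lies 19 mm behind it; z points along the fingers, y is the line along which they close (so a half turn about z gives the same grasp; the last joint's range is limited). The gripper opens to 94 mm and grips with 3 to 60 N. Pads are 16 mm wide; open, the fingers measure 119 mm over their backs; the gripper's body (75 mm by 177 mm) begins 78 mm behind the grasp point.
Start: joints at [-1.303, 0.3, 1.521, -0, 1.321, -0.067], TCP at [180.712, -519.454, 205.446] pointing down, gripper open.
Joint ranges: [-3.03, 3.03], [-0.79, 2.21], [0.23, 2.52], [-1.04, 4.18], [0, 3.07], [-2.55, 2.55]. Speed limits (rad/s): [2.22, 2.22, 2.57, 3.14, 3.14, 3.14].

INTERFACE

Orientations are given as [roll, pitch, yaw] about the fixed x, y, z axes, in that order (R = Rz(yaw) Ry(pitch) Rx(roll)).
In Python, from cell import manip, eyes, ticket gives the robot as it stands. The module is installed in compiled form; this text tells all that it offers.
- The arm moves only by the tool arm_command, never from a script. Its argument "plan" is a list of rows, each a list of 5 numbers: the opening, from -1 (shut) to 1 (fully open), then the shift along the tool's x, y, z in m, then the turn about the tool's z in rad. In form: [[jaw, dx, dy, dz, roll], ...]. A call has 1 to 20 rows; each row shifts and turns the commanded pose from where the row before left it, along the tool's axes as they then stand; what a row does not reach is not made up. A row lasts 1/8 s, in which the tool goes at most 62.5 mm and 10.7 degrees, less where a joint would pass 70% of its speed; a pose out of reach is approached as far as the arm can. A call is refused whole if a number of a shift passes 0.0625 or a number of a turn 0.188, either way. A call with a gripper value outside its range is refused whole. The fingers move at their own pace and stop on an object; "newtons" is the grip in N (left out, the last holds). Time passes only in rows, so rows that do not move let the fingers close. It gives the time, the measured TCP pose, the force, the opening and the grip force at its end, in the units of the state.
- manip.read_state(): the state, without advancing time (a new reading comes with each control period).
- eyes.camera(name): name is "scene" or "side" or "wrist"; returns a dict with "img" (384x512x3 uint8, blue, green, red), "z_map" (384x512 float32, mm along the optical axis (not along the pixel's ray), 0 where there is no reading), "fx", "fy", "cx", "cy" (pixels), "eye" and "orientation" of the camera in the world. Camera axes: x right, y down, z forward; pixel columns grow to the right and rows downward; lengths in mm; the calibration is good to about 2 mm. The wrist camera is an equidistant fisheye: a pixel r from the principal point sees the ray r / f radians off the axis. A picture is of the moment at which its call begins.
- ticket.sign_off(): hands the job in; it is judged then, once.
The state is a dict: "clock": time; "joints": joint angles; "qd": joint speeds; "effort": joint torques, N m; "eef_pos": TCP position; "eef_rot": TCP orientation; "wrist_force": force on the tool from outside, world axes, zero at the start; "moment": the same for the moment, N m; "finger_gap": finger opening in mm; "finger_force": force on a finger pad.
Only numpy, scipy, OpenCV 4.12 (cv2) and the standard library are available. Lean on these libraries where they do the work, as an engineer would, in place of code of your own. Each camera call takes 0.05 s, during which the arm holds its last target. There are 200 camera calls.

## Working session

There is one attempt and no reset: what is moved stays moved. The work goes in short steps, Python scripts to look and compute and a tool call to move; the robot and the scene stay as the last step left them, time stands still between calls to the robot, and variables do not carry over. Pictures are saved under pics/ and viewed, at most 10 in all, crops included, and the job is handed in when it is done.

Besides the shell and the picture viewer there is one more tool, called by a JSON object that holds its "op" and its "data", one argument or row to a line. arm_command: Moves the arm, as the interface text tells. Its arguments: {"type":"object","properties":{"plan":{"type":"array"},"newtons":{"type":"number"}},"required":["plan"]}

```bash
mkdir -p pics; cat > h.py <<'E'
import numpy as np, cv2
from scipy.spatial.transform import Rotation as R
from cell import manip, eyes, ticket
def Rm(o):
    o=np.array(o,float)
    return o if o.shape==(3,3) else R.from_euler('xyz',o).as_matrix()
def cloud(c):
    z=c['z_map']; v,u=np.mgrid[:z.shape[0],:z.shape[1]]
    p=np.stack([(u-c['cx'])/c['fx']*z,(v-c['cy'])/c['fy']*z,z],-1)
    return p@Rm(c['orientation']).T+np.array(c['eye'])
E
python3 - <<'E'
from h import *
ims=[]
for n in ['scene','side','wrist']:
    c=eyes.camera(n); np.save(f'{n}.npy',c,allow_pickle=True)
    cv2.imwrite(f'pics/{n}0.png',c['img']); print(n,{k:np.round(v,3) for k,v in c.items() if k not in('img','z_map')},np.count_nonzero(c['z_map']))
print(manip.read_state())
E
```

```text
scene {'fx': np.float64(368.909), 'fy': np.float64(368.909), 'cx': np.float64(255.903), 'cy': np.float64(194.659), 'eye': array([1153.614, -207.85 , 1129.106]), 'orientation': array([-2.617,  0.005,  1.188])} 195817
side {'fx': np.float64(393.09), 'fy': np.float64(393.09), 'cx': np.float64(257.615), 'cy': np.float64(193.052), 'eye': array([  321.954, -1045.681,   994.795]), 'orientation': array([-2.271,  0.008, -0.276])} 195796
wrist {'fx': np.float64(297.319), 'fy': np.float64(297.319), 'cx': np.float64(258.977), 'cy': np.float64(190.707), 'eye': array([ 258.149, -493.682,  383.478]), 'orientation': array([ 2.855e+00,  2.000e-03, -1.237e+00])} 195862
{'clock': 0.15, 'joints': array([-1.30259462e+00,  3.00306992e-01,  1.52142689e+00,  5.79157482e-06,
        1.32068961e+00, -6.65946001e-02]), 'qd': array([-0.000392  , -0.00130168, -0.0016591 , -0.00163232,  0.00048924,
       -0.00136872]), 'effort': array([ 9.86774353e-05, -5.31963015e+01, -3.52823102e+01,  7.08053936e-02,
        2.35693285e-02, -7.83346491e-05]), 'eef_pos': array([ 180.66751331, -519.27568775,  205.04157898]), 'eef_rot': array([-3.14076403e+00, -6.08864241e-05,  3.34794850e-01]), 'wrist_force': array([ 0.63514617,  0.25101029, -1.095782  ]), 'moment': array([-0.04700513, -0.01977614,  0.0185758 ]), 'finger_force': 0.0, 'finger_gap': 94.36559780133942}
```

View pics/scene0.png

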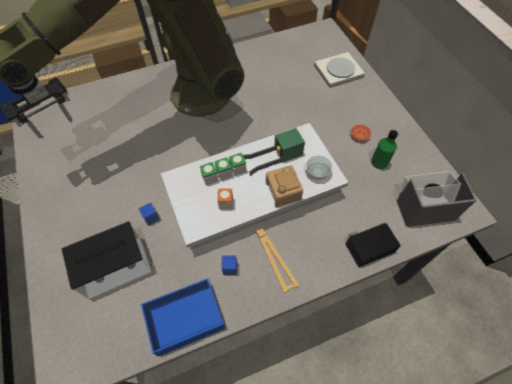

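View pics/side0.png

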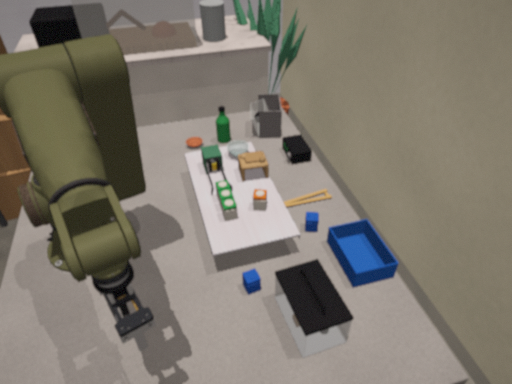

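The scene view shows three green-lidded tubs at about (208,170), (223,165) and (238,160). The green hood is at (289,145), with dark rails between it and the row. Candidates for the loose tub:
- orange lid at (225,196)
- blue cubes at (149,213) and (229,265)
- terracotta dish at (361,133)

I choose (225,196): it has an orange lid and stands on the deck at the +x side of the row.

```bash
cat >> h.py <<'E'
def ray(c,u,v,z):
    d=Rm(c['orientation'])@np.array([(u-c['cx'])/c['fx'],(v-c['cy'])/c['fy'],1.]); e=np.array(c['eye'])
    return (e+d*(z-e[2])/d[2])
E
python3 - <<'E'
from h import *
for n in ['scene','side']:
    c=np.load(f'{n}.npy',allow_pickle=True).item(); P=cloud(c); img=c['img']; hsv=cv2.cvtColor(img,cv2.COLOR_BGR2HSV)
    reg=(P[...,0]>250)&(P[...,0]<800)&(abs(P[...,1])<420)
    m=reg&(abs(P[...,2]-98)<6)
    k,lab,st,_=cv2.connectedComponentsWithStats(m.astype(np.uint8)); i=1+st[1:,4].argmax()
    r=cv2.minAreaRect(P[lab==i][:,:2].astype(np.float32)); print(n,'deck',r,np.median(P[lab==i][:,2]))
    h,s,v=[hsv[...,i] for i in range(3)]
    high=reg&(P[...,2]>115)&(P[...,2]<200)
    for nm,mm in [('orange',(h<14)&(s>150)&(v>120)),('green',(h>55)&(h<85)&(s>110)),('dark',(v<60))]:
        k,lab,st,ce=cv2.connectedComponentsWithStats((mm&high).astype(np.uint8))
        for j in range(1,k):
            if st[j,4]>12:
                q=P[lab==j]; print(nm,st[j,4],ce[j].round(1),np.median(q,0).round(0),q.max(0).round(),q.min(0).round())
    u0=(170,125) if n=='scene' else (180,135)
    cv2.imwrite(f'pics/{n}c.png',cv2.resize(img[u0[1]:u0[1]+110,u0[0]:u0[0]+140 ],None,fx=5,fy=5,interpolation=cv2.INTER_CUBIC))
E
```

```text
scene deck ((532.8428955078125, 26.89385986328125), (284.378173828125, 560.3750610351562), 1.1115268468856812) 99.20315935747749
orange 61 [225.2 197.7] [607. -92. 158.] [618. -69. 162.] [ 583. -115.  152.]
green 57 [237.2 160.8] [497. -12. 159.] [507.  11. 162.] [466. -30. 154.]
green 54 [222.7 166.7] [500. -66. 159.] [506. -39. 163.] [471. -80. 153.]
green 46 [207.6 171.6] [ 500. -117.  158.] [506. -88. 162.] [ 468. -127.  154.]
dark 15 [276.7 142.6] [465. 141. 147.] [471. 146. 153.] [449. 138. 118.]
dark 198 [291.  151.5] [512. 172. 141.] [516. 213. 167.] [492. 137. 116.]
dark 572 [129.  243.6] [ 627. -401.  125.] [ 686. -377.  151.] [ 555. -420.  116.]
side deck ((533.3558349609375, 25.042266845703125), (280.92718505859375, 564.49072265625), 1.1234859228134155) 97.20818152634081
orange 30 [260.2 196.3] [ 589. -107.  156.] [613. -87. 160.] [ 569. -118.  152.]
green 117 [225.1 196.8] [475. -77. 156.] [504. -13. 161.] [ 462. -132.  150.]
dark 39 [218.4 162.5] [501. 147. 128.] [510. 202. 149.] [492. 133. 116.]
dark 15 [209.5 164.9] [466. 139. 140.] [469. 143. 152.] [461. 135. 122.]
dark 419 [298.7 270.3] [ 615. -403.  124.] [ 681. -383.  131.] [ 551. -420.  119.]
```

View pics/scenec.png

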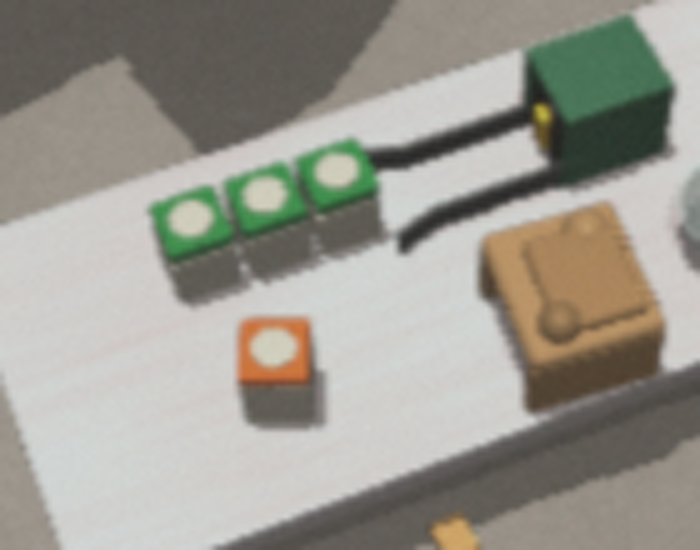

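The crop confirms it: orange lid, white tub, on the deck to the +x side and turned relative to the row. Next I go above it with the tool x axis along the lane.

{"op": "arm_command", "data": {
  "plan": [
    [1,0.0445,-0.0222,-0.0046,0],
    [1,0.0445,-0.0222,-0.0046,0],
    [1,0.0445,-0.0222,-0.0046,0],
    [1,0.0445,-0.0222,-0.0046,0],
    [1,0.0445,-0.0222,-0.0046,0],
    [1,0.0445,-0.0222,-0.0046,0],
    [1,0.0445,-0.0222,-0.0046,0],
    [1,0.0445,-0.0222,-0.0046,0],
    [1,0.0445,-0.0222,-0.0046,0],
    [1,0.0445,-0.0222,-0.0046,0],
    [1,0.0445,-0.0222,-0.0046,0],
    [1,0.0445,-0.0222,-0.0046,0],
    [1,0,0,0,-0.179],
    [1,0,0,0,-0.179],
    [1,0,0,0,-0.179],
    [1,0,0,0,-0.179],
    [1,0,0,0,-0.179],
    [1,0,0,0,-0.179],
    [1,0,0,0,-0.179],
    [1,0,0,0,0]
  ]
}}

```text
clock: 2.65
eef_pos: [597.5, -92.4, 260.4]
eef_rot: [-3.141, -0.0, 1.587]
wrist_force: [0.1, 1.3, 0.5]
finger_gap: 94.4
finger_force: 0.0
```

```bash
cat >> h.py <<'E'
def wray(c,u,v,z):
    u=np.asarray(u,float);v=np.asarray(v,float)
    x=(u-c['cx'])/c['fx'];y=(v-c['cy'])/c['fy'];t=np.hypot(x,y)+1e-12
    d=np.stack([x/t*np.sin(t),y/t*np.sin(t),np.cos(t)],-1)@Rm(c['orientation']).T
    e=np.array(c['eye']); return e+d*((z-e[2])/d[...,2])[...,None]
def lids(c,z=158):
    # lid rectangles in world plane z
    hsv=cv2.cvtColor(c['img'],cv2.COLOR_BGR2HSV);h,s,v=[hsv[...,i] for i in range(3)]
    out=[]
    for nm,mm in [('orange',(h<16)&(s>150)&(v>120)),('green',(h>50)&(h<85)&(s>110)&(v>70))]:
        cs,_=cv2.findContours(cv2.morphologyEx(mm.astype(np.uint8),cv2.MORPH_OPEN,np.ones((3,3))),cv2.RETR_EXTERNAL,cv2.CHAIN_APPROX_NONE)
        for q in cs:
            if cv2.contourArea(q)>150:
                w=wray(c,q[:,0,0],q[:,0,1],z)[:,:2].astype(np.float32)
                out.append((nm,q[:,0].mean(0).round(),cv2.minAreaRect(w)))
    return out
E
python3 - <<'E'
from h import *
c=eyes.camera('wrist');np.save('w1.npy',c,allow_pickle=True);cv2.imwrite('pics/w1.png',c['img'])
s=manip.read_state();print(s['clock'],s['eef_pos'],s['eef_rot'],c['eye'],c['orientation'])
for l in lids(c):print(l)
E
```

```text
2.7 [597.47358696 -92.38319747 260.41998162] [-3.14118116e+00 -8.20461910e-05  1.58377351e+00] [595.962724   -11.41158462 438.91180255] [2.85667061e+00 1.43771670e-03 1.53759341e-02]
('green', array([151., 201.]), ((483.52569580078125, -107.03547668457031), (42.511512756347656, 41.72644805908203), 0.4857579171657562))
('green', array([147.,  93.]), ((483.54461669921875, 1.2826728820800781), (22.719472885131836, 41.49795150756836), 87.37117004394531))
```

View pics/w1.png

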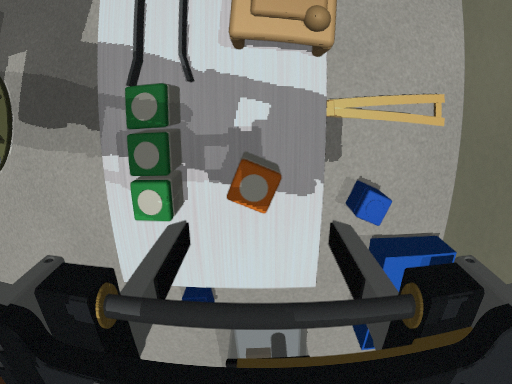

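This wrist view is from above. The row is at (152,105), (150,153) and (153,200), partly in shadow. The orange lid is at (254,187), turned about 20°. The rails are at the top (136–190, 0–85). I will loosen the thresholds for shadow and fit the rails.

```bash
sed -i 's/(s>150)&(v>120)/(s>150)\&(v>60)/; s/(s>110)&(v>70)/(s>110)\&(v>30)/' h.py
python3 - <<'E'
from h import *
c=np.load('w1.npy',allow_pickle=True).item()
for l in lids(c):print(l)
g=cv2.cvtColor(c['img'],cv2.COLOR_BGR2GRAY)
for v in range(2,90,8):
    d=np.where(g[v,115:205]<45)[0]+115
    if len(d): 
        w=wray(c,d,np.full(len(d),v),120.); 
        sp=np.split(w,np.where(np.diff(d)>3)[0]+1); print(v,[(q[0,:2].round(1),q[-1,:2].round(1)) for q in sp])
# deck edges
for v in (150,200,240,270):
    r=np.where(c['img'][v,80:330].min(1)>140)[0]+80
    print(v,wray(c,[r[0],r[-1]],[v,v],98.)[:,:2].round(1).tolist())
E
```

```text
('orange', array([253., 186.]), ((591.3462524414062, -89.26258850097656), (43.81463623046875, 42.626121520996094), 68.38259887695312))
('green', array([152., 200.]), ((484.76171875, -105.96672821044922), (45.0285758972168, 43.83720397949219), 0.39919179677963257))
('green', array([149., 154.]), ((485.0632019042969, -57.26069641113281), (44.59340286254883, 43.225868225097656), 0.6453230381011963))
('green', array([147., 106.]), ((484.7996520996094, -9.21556282043457), (44.506752014160156, 42.82505416870117), 0.2770494818687439))
2 [(array([456.7, 115.4]), array([463. , 114.4])), (array([510.8, 108.4]), array([514.2, 108.1]))]
10 [(array([457.4, 105.1]), array([463.7, 104.2])), (array([511.2,  98.5]), array([514.6,  98.2]))]
18 [(array([456.8,  95.2]), array([464.3,  94.1])), (array([511.6,  88.8]), array([515. ,  88.5]))]
26 [(array([457.4,  85.2]), array([463.6,  84.4])), (array([510.9,  79.4]), array([515.4,  79. ]))]
34 [(array([456.6,  75.6]), array([464.1,  74.7])), (array([511.2,  70. ]), array([514.6,  69.7]))]
42 [(array([457.,  66.]), array([464.5,  65.1])), (array([511.5,  60.7]), array([514.9,  60.5]))]
50 [(array([457.4,  56.4]), array([464.8,  55.6])), (array([511.7,  51.5]), array([515.1,  51.3]))]
58 [(array([455.1,  47.3]), array([465.1,  46.3])), (array([514.2,  42.3]), array([516.4,  42.2]))]
66 [(array([451.5,  38.3]), array([462.8,  37.2])), (array([516.6,  33.3]), array([518.8,  33.1]))]
74 [(array([451.6,  29. ]), array([460.4,  28.2])), (array([518.9,  24.3]), array([522.2,  24.1]))]
82 [(array([446.6,  20.2]), array([457.9,  19.3]))]Traceback (most recent call last):
  File "<stdin>", line 13, in <module>
IndexError: index 0 is out of bounds for axis 0 with size 0
```

{"op": "arm_command", "data": {
  "plan": [
    [1,0.0032,-0.0062,0,0.131],
    [1,0,0,0.02,0.131],
    [1,0,0,0.02,0.131],
    [1,0,0,0.03,0],
    [1,0,0,0.03,0],
    [1,0,0,0.03,0],
    [1,0,0,0.02,0],
    [1,0,0,0,0],
    [-0.2,0,0,0,0],
    [-0.2,0,0,0,0],
    [-0.2,0,0,0,0],
    [-0.2,0,0,0,0],
    [-0.2,0,0,0,0],
    [-0.2,0,0,0,0]
  ],
  "newtons": 12
}}

```text
clock: 4.45
eef_pos: [591.3, -89.3, 110.7]
eef_rot: [3.141, -0.0, 1.195]
wrist_force: [-0.1, -1.3, 0.9]
finger_gap: 43.9
finger_force: 12.0
```

{"op": "arm_command", "data": {
  "plan": [
    [-0.2,0,0,-0.02,0],
    [-0.2,0,0,-0.02,0],
    [-0.2,0,0,0,-0.131],
    [-0.2,0,0,0,-0.131],
    [-0.2,0,0,0,-0.131],
    [-0.2,-0.021,0,0,0],
    [-0.2,-0.022,0,0,0],
    [-0.2,-0.021,0,0,0],
    [-0.2,0,-0.021,0,0],
    [-0.2,0,-0.021,0,0],
    [-0.2,0,-0.021,0,0],
    [-0.2,0,-0.021,0,0],
    [-0.2,0,-0.0204,0,0],
    [-0.2,0,0,0.015,0],
    [-0.2,0,0,0.015,0],
    [-0.2,0,0,0.006,0],
    [-0.2,0,0,0.003,0],
    [-0.2,0,0,0,0]
  ]
}}

```text
clock: 6.7
eef_pos: [488.2, -155.0, 111.5]
eef_rot: [-3.141, -0.0, 1.588]
wrist_force: [0.0, -0.2, 0.6]
finger_gap: 44.0
finger_force: 12.0
```

{"op": "arm_command", "data": {
  "plan": [
    [-0.2,0,0,0.0008,0],
    [-0.2,0,0,0,0],
    [0.2,0,0,0,0],
    [0.2,0,0,0,0],
    [0.2,0,0,0,0],
    [0.2,0,0,0,0],
    [0.2,0,0,-0.01,0],
    [0.2,0,0,-0.03,0],
    [0.2,0,0,-0.04,0],
    [0.2,-0.04,0,-0.02,0],
    [0.2,-0.05,0,0,0],
    [0.2,0,0,0,0]
  ]
}}

```text
clock: 8.2
eef_pos: [489.2, -247.4, 211.3]
eef_rot: [3.141, 0.0, 1.585]
wrist_force: [0.5, 0.1, -0.3]
finger_gap: 56.5
finger_force: 0.0
```

```bash
python3 - <<'E'
from h import *
c=eyes.camera('wrist');cv2.imwrite('pics/w2.png',c['img'])
s=manip.read_state();print(s['clock'],s['eef_pos'],s['wrist_force'],c['eye'])
for l in lids(c):print(l)
E
```

```text
8.25 [ 489.23367629 -245.85485656  211.11187025] [-0.50738505 -0.00853031 -0.85065901] [ 487.6700874  -166.31732513  389.82793977]
('orange', array([259.,  94.]), ((487.7660217285156, -156.1937713623047), (42.29048156738281, 42.44771957397461), 0.42608579993247986))
('green', array([254.,  35.]), ((482.4369812011719, -109.45185089111328), (42.50608444213867, 43.42853927612305), 0.5661047101020813))
('green', array([255.,   2.]), ((483.2715148925781, -81.75481414794922), (40.46364974975586, 3.9311065673828125), 0.4156953990459442))
```

View pics/w2.png

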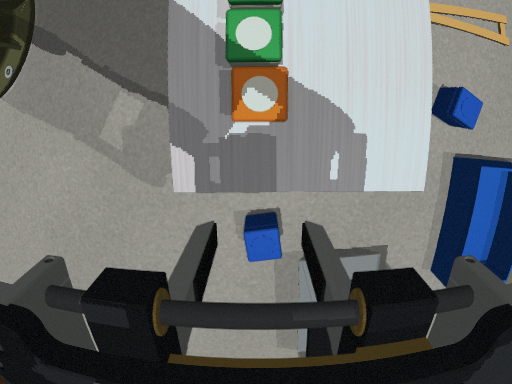

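The tub stands right behind the row: orange lid at (260,94), rear green lid at (254,35), gap about 3 mm, with the loose tub some 4 mm towards +x. Next: narrow the fingers to a 41 mm wide pusher, drop behind the row and push.

{"op": "arm_command", "data": {
  "plan": [
    [-0.7,0.023,0,0,0],
    [-0.7,0.022,0,0,0],
    [-0.7,0,0,0.03,0],
    [-0.7,0,0,0.03,0],
    [-0.7,0,0,0.03,0],
    [-0.7,0,0,0.009,0],
    [-0.7,0,0,0,0],
    [-0.7,0,0,0,0],
    [-0.7,0,0,0,0]
  ]
}}

```text
clock: 9.38
eef_pos: [489.1, -200.1, 112.8]
eef_rot: [3.14, 0.001, 1.588]
wrist_force: [0.3, 0.4, -0.1]
finger_gap: 14.0
finger_force: 0.0
```

```bash
python3 -c "
from h import *
s=manip.read_state();print(s['clock'],s['eef_pos'],s['eef_rot'],s['wrist_force'],s['finger_gap'])"
```

```text
9.375 [ 489.13385643 -200.11490301  112.80427743] [3.14020956e+00 6.62634786e-04 1.58777860e+00] [ 0.3261671   0.35802858 -0.12499037] 13.985801566341244
```

{"op": "arm_command", "data": {
  "plan": [
    [-0.7,0.003,5e-05,0,0],
    [-0.7,0.003,5e-05,0,0],
    [-0.7,0.003,5e-05,0,0],
    [-0.7,0.003,5e-05,0,0],
    [-0.7,0.003,5e-05,0,0],
    [-0.7,0.003,5e-05,0,0],
    [-0.7,0.003,5e-05,0,0],
    [-0.7,0.003,5e-05,0,0],
    [-0.7,0.003,5e-05,0,0],
    [-0.7,0.003,5e-05,0,0],
    [-0.7,0.003,5e-05,0,0],
    [-0.7,0.003,5e-05,0,0],
    [-0.7,0.003,5e-05,0,0],
    [-0.7,0.003,5e-05,0,0],
    [-0.7,0.003,5e-05,0,0],
    [-0.7,0.003,5e-05,0,0]
  ]
}}

```text
clock: 11.38
eef_pos: [488.7, -151.8, 111.8]
eef_rot: [-3.142, -0.0, 1.588]
wrist_force: [0.2, -2.2, -0.8]
finger_gap: 14.2
finger_force: 0.9
```

```bash
python3 - <<'E'
from h import *
c=eyes.camera('wrist');cv2.imwrite('pics/w3.png',c['img'])
for l in lids(c):print(l)
E
```

```text
('orange', array([259., 209.]), ((487.6616516113281, -119.85699462890625), (42.564762115478516, 43.76658630371094), 1.2075676918029785))
('green', array([250.,  75.]), ((482.64935302734375, -59.75934982299805), (43.12708282470703, 77.72235107421875), 0.2669565677642822))
```

View pics/w3.png

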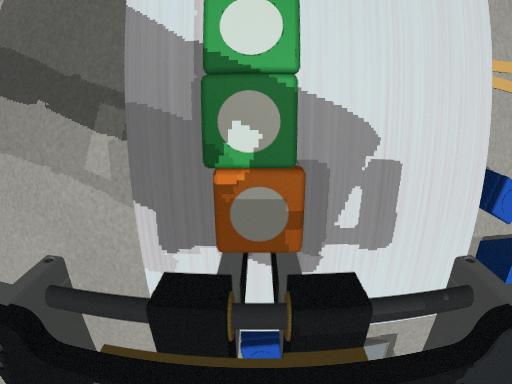

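The row is straight and closed up, orange lid at (259,209) and green lids at (250,120) and (252,25). The fingers sit square on the loose tub, so I continue into the lane.

{"op": "arm_command", "data": {
  "plan": [
    [-0.7,0.003,5e-05,0,0],
    [-0.7,0.003,5e-05,0,0],
    [-0.7,0.003,5e-05,0,0],
    [-0.7,0.003,5e-05,0,0],
    [-0.7,0.003,5e-05,0,0],
    [-0.7,0.003,5e-05,0,0],
    [-0.7,0.003,5e-05,0,0],
    [-0.7,0.003,5e-05,0,0],
    [-0.7,0.003,5e-05,0,0],
    [-0.7,0.003,5e-05,0,0],
    [-0.7,0.003,5e-05,0,0],
    [-0.7,0.003,5e-05,0,0]
  ]
}}

```text
clock: 12.92
eef_pos: [488.7, -115.9, 111.9]
eef_rot: [3.142, 0.0, 1.588]
wrist_force: [-0.0, -1.9, -0.4]
finger_gap: 14.0
finger_force: 1.0
```

{"op": "arm_command", "data": {
  "plan": [
    [-0.7,0.003,5e-05,0,0],
    [-0.7,0.003,5e-05,0,0],
    [-0.7,0.003,5e-05,0,0],
    [-0.7,0.003,5e-05,0,0],
    [-0.7,0.003,5e-05,0,0],
    [-0.7,0.003,5e-05,0,0],
    [-0.7,0.003,5e-05,0,0],
    [-0.7,0.003,5e-05,0,0],
    [-0.7,0.003,5e-05,0,0],
    [-0.7,0.003,5e-05,0,0],
    [-0.7,0.003,5e-05,0,0],
    [-0.7,0.003,5e-05,0,0]
  ]
}}

```text
clock: 14.42
eef_pos: [488.7, -79.8, 111.8]
eef_rot: [-3.142, -0.0, 1.588]
wrist_force: [1.3, -2.1, 0.3]
finger_gap: 14.1
finger_force: 1.1
```

```bash
python3 - <<'E'
from h import *
c=eyes.camera('wrist');cv2.imwrite('pics/w4.png',c['img'])
s=manip.read_state();print(s['eef_pos'],s['wrist_force'])
for l in lids(c):print(l)
E
```

```text
[488.70235654 -79.57346582 111.83833476] [-0.47778824 -0.22595106  0.35244152]
('orange', array([259., 209.]), ((487.59991455078125, -47.849525451660156), (42.60145950317383, 43.7721061706543), 1.185852289199829))
('green', array([250.,  75.]), ((482.80328369140625, 12.249448776245117), (43.46038055419922, 77.76790618896484), 0.20303267240524292))
```

View pics/w4.png

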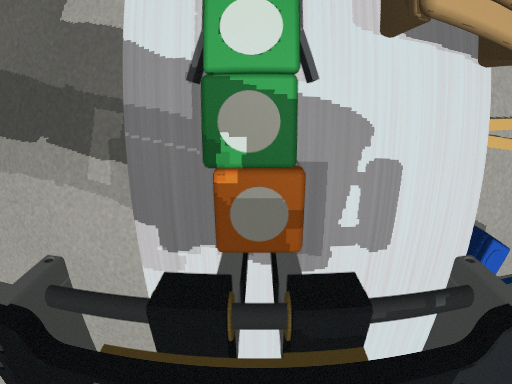

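The flared rail ends are at about (193,78) and (312,78). The row enters centred, and the loose tub sits slightly to +x. I check its offset from the lane centre.

```bash
python3 - <<'E'
from h import *
c=eyes.camera('wrist');g=cv2.cvtColor(c['img'],cv2.COLOR_BGR2GRAY)
# outer edges of rails at several rows, top plane z=120; lid edges at z=158
for v in range(36,80,6):
    row=g[v,180:330].astype(int); d=np.where(row<50)[0]+180
    a=d[d<215];b=d[d>295]
    if len(a) and len(b):
        w=wray(c,[a[0],b[-1]],[v,v],120.)[:,:2]; print(v,a[0],b[-1],w.round(1).tolist(),w.mean(0).round(1))
print(manip.read_state()['wrist_force'])
E
```

```text
54 201 303 [[453.4, 31.9], [511.2, 32.5]] [482.3  32.2]
60 199 306 [[452.3, 28.4], [513.0, 29.0]] [482.6  28.7]
66 197 307 [[451.2, 24.9], [513.6, 25.5]] [482.4  25.2]
72 189 309 [[446.5, 21.5], [514.9, 22.1]] [480.7  21.8]
78 189 311 [[446.5, 18.0], [516.1, 18.6]] [481.3  18.3]
[-0.39064571  0.46909132  0.27214241]
```

{"op": "arm_command", "data": {
  "plan": [
    [-0.7,0.003,0,0,0],
    [-0.7,0.003,0,0,0],
    [-0.7,0.003,0,0,0],
    [-0.7,0.003,0,0,0],
    [-0.7,0.003,0,0,0],
    [-0.7,0.003,0,0,0],
    [-0.7,0.003,0,0,0],
    [-0.7,0.003,0,0,0],
    [-0.7,0.003,0,0,0],
    [-0.7,0.001,0,0,0],
    [-0.7,0.001,0,0,0]
  ]
}}

```text
clock: 15.9
eef_pos: [488.2, -51.0, 111.8]
eef_rot: [-3.141, -0.0, 1.588]
wrist_force: [-1.1, -2.3, -0.1]
finger_gap: 14.3
finger_force: 0.8
```

{"op": "arm_command", "data": {
  "plan": [
    [-0.7,0.0005,0,0,0],
    [-0.7,0.0005,0,0,0],
    [-0.7,0.0005,0,0,0],
    [-0.7,0.0005,0,0,0],
    [-0.7,0.0005,0,0,0],
    [-0.7,0.0005,0,0,0],
    [-0.7,0.0005,0,0,0]
  ]
}}

```text
clock: 16.77
eef_pos: [488.1, -47.5, 111.8]
eef_rot: [-3.141, -0.0, 1.588]
wrist_force: [0.6, -1.4, -1.1]
finger_gap: 14.0
finger_force: 0.9
```

{"op": "arm_command", "data": {
  "plan": [
    [-0.7,0.0005,0,0,0],
    [-0.7,0.0005,0,0,0],
    [-0.7,0.0005,0,0,0],
    [-0.7,0.0005,0,0,0],
    [-0.7,0.0005,0,0,0],
    [-0.7,0.0005,0,0,0],
    [-0.7,0.0005,0,0,0]
  ]
}}

```text
clock: 17.65
eef_pos: [488.2, -44.3, 111.9]
eef_rot: [3.141, 0.001, 1.588]
wrist_force: [0.8, -6.4, -0.6]
finger_gap: 14.1
finger_force: 3.2
```

{"op": "arm_command", "data": {
  "plan": [
    [-0.7,0,0,0,0],
    [-0.7,0,0,0,0]
  ]
}}

```text
clock: 17.9
eef_pos: [488.2, -44.3, 111.9]
eef_rot: [3.141, 0.0, 1.588]
wrist_force: [0.5, -5.6, -1.1]
finger_gap: 13.8
finger_force: 2.7
```

{"op": "arm_command", "data": {
  "plan": [
    [-0.7,0.0004,0,0,0],
    [-0.7,0,0,0,0]
  ]
}}

```text
clock: 18.15
eef_pos: [488.2, -44.0, 112.0]
eef_rot: [3.141, 0.001, 1.588]
wrist_force: [0.9, -6.9, -0.8]
finger_gap: 14.1
finger_force: 3.3
```

{"op": "arm_command", "data": {
  "plan": [
    [-0.7,0.0004,0,0,0],
    [-0.7,0,0,0,0]
  ]
}}

```text
clock: 18.4
eef_pos: [488.2, -43.8, 112.0]
eef_rot: [3.141, 0.001, 1.588]
wrist_force: [1.0, -7.5, -0.2]
finger_gap: 14.2
finger_force: 3.8
```

{"op": "arm_command", "data": {
  "plan": [
    [-0.7,-0.0006,0,0,0],
    [-0.7,0,0,0,0]
  ]
}}

```text
clock: 18.65
eef_pos: [488.2, -44.2, 111.9]
eef_rot: [3.141, 0.001, 1.588]
wrist_force: [1.4, -6.2, -1.0]
finger_gap: 14.1
finger_force: 2.9
```

{"op": "arm_command", "data": {
  "plan": [
    [-0.7,-0.0004,0,0,0],
    [-0.7,0,0,0,0]
  ]
}}

```text
clock: 18.9
eef_pos: [488.1, -44.3, 111.9]
eef_rot: [3.141, 0.0, 1.588]
wrist_force: [0.6, -5.2, -1.9]
finger_gap: 13.8
finger_force: 2.5
```

{"op": "arm_command", "data": {
  "plan": [
    [-0.7,-0.0008,0,0,0],
    [-0.7,0,0,0,0]
  ]
}}

```text
clock: 19.15
eef_pos: [488.1, -44.9, 111.8]
eef_rot: [-3.141, -0.0, 1.588]
wrist_force: [0.2, -1.2, -0.6]
finger_gap: 13.8
finger_force: 0.9
```

{"op": "arm_command", "data": {
  "plan": [
    [-0.7,-0.0005,0,0,0],
    [-0.7,0,0,0,0]
  ]
}}

```text
clock: 19.4
eef_pos: [488.1, -45.4, 111.9]
eef_rot: [3.142, -0.0, 1.588]
wrist_force: [0.1, -0.2, -0.1]
finger_gap: 14.3
finger_force: 0.0
```

Ambiguous: this could be the buffer or the rear tub catching at the lane mouth. I press a little higher in small steps. A catch should let go near 10 N, and the buffer stays safe below 18 N.

{"op": "arm_command", "data": {
  "plan": [
    [-0.7,0.0005,0,0,0],
    [-0.7,0.0005,0,0,0],
    [-0.7,0.0005,0,0,0],
    [-0.7,0.0005,0,0,0],
    [-0.7,0.0003,0,0,0],
    [-0.7,0,0,0,0]
  ]
}}

```text
clock: 20.15
eef_pos: [488.2, -43.9, 112.0]
eef_rot: [3.141, 0.001, 1.588]
wrist_force: [0.1, -7.7, -0.3]
finger_gap: 13.9
finger_force: 3.8
```

{"op": "arm_command", "data": {
  "plan": [
    [-0.7,0.0004,0,0,0],
    [-0.7,0,0,0,0]
  ]
}}

```text
clock: 20.4
eef_pos: [488.2, -43.6, 112.0]
eef_rot: [3.141, 0.001, 1.588]
wrist_force: [-0.4, -8.4, -0.3]
finger_gap: 14.3
finger_force: 4.4
```

{"op": "arm_command", "data": {
  "plan": [
    [-0.7,0.0004,0,0,0],
    [-0.7,0,0,0,0]
  ]
}}

```text
clock: 20.65
eef_pos: [488.2, -43.3, 112.0]
eef_rot: [3.141, 0.002, 1.588]
wrist_force: [0.7, -10.4, -0.3]
finger_gap: 14.4
finger_force: 4.9
```

{"op": "arm_command", "data": {
  "plan": [
    [-0.7,0.0004,0,0,0],
    [-0.7,0,0,0,0]
  ]
}}

```text
clock: 20.9
eef_pos: [488.3, -43.0, 112.1]
eef_rot: [3.141, 0.002, 1.588]
wrist_force: [0.2, -10.6, 0.6]
finger_gap: 13.9
finger_force: 5.4
```

```bash
python3 - <<'E'
from h import *
c=eyes.camera('side')
P=cloud(c)
crop=c['img'][130:235,175:300]
cv2.imwrite('pics/s5.png',cv2.resize(crop,None,fx=5,fy=5,interpolation=cv2.INTER_CUBIC))
s=manip.read_state();print(s['eef_pos'],s['wrist_force'])
E
```

```text
[488.27795092 -43.04691001 112.09376748] [  0.41828293 -10.20791425   1.10702067]
```

View pics/s5.png

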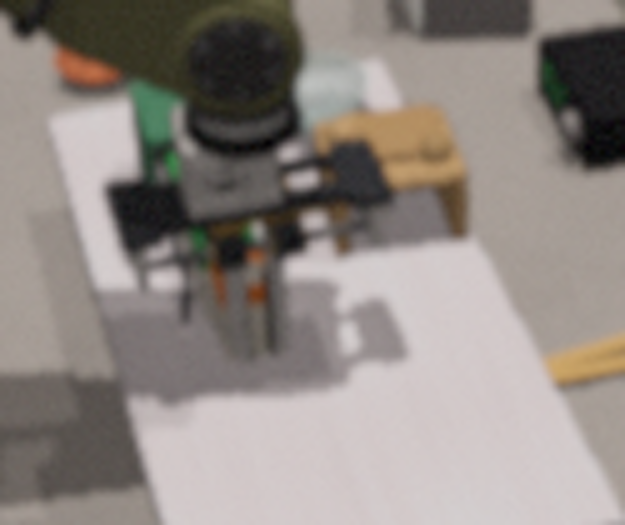

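The gripper hides the row in this view. Force is 10–10.6 N, so I take one or two more small steps.

{"op": "arm_command", "data": {
  "plan": [
    [-0.7,0.0004,0,0,0],
    [-0.7,0,0,0,0]
  ]
}}

```text
clock: 21.2
eef_pos: [488.3, -42.8, 112.1]
eef_rot: [3.141, 0.002, 1.588]
wrist_force: [-0.0, -12.1, 1.4]
finger_gap: 14.0
finger_force: 5.9
```

{"op": "arm_command", "data": {
  "plan": [
    [-0.7,0.0004,0,0,0],
    [-0.7,0,0,0,0]
  ]
}}

```text
clock: 21.45
eef_pos: [488.3, -42.5, 112.1]
eef_rot: [3.141, 0.002, 1.588]
wrist_force: [0.7, -12.2, 0.9]
finger_gap: 14.0
finger_force: 6.5
```

{"op": "arm_command", "data": {
  "plan": [
    [-0.7,0.0004,0,0,0],
    [-0.7,0,0,0,0]
  ]
}}

```text
clock: 21.7
eef_pos: [488.3, -42.2, 112.2]
eef_rot: [3.141, 0.002, 1.588]
wrist_force: [0.5, -14.0, 0.8]
finger_gap: 14.2
finger_force: 7.0
```

{"op": "arm_command", "data": {
  "plan": [
    [-0.7,0.0004,0,0,0],
    [-0.7,0,0,0,0]
  ]
}}

```text
clock: 21.95
eef_pos: [488.4, -41.9, 112.2]
eef_rot: [3.141, 0.003, 1.588]
wrist_force: [0.1, -14.5, 0.5]
finger_gap: 14.2
finger_force: 7.5
```

Force rises linearly at about 4 N/mm past 10 N without slipping, so this is the buffer. I ease to about 8 N for a moment, then back off slowly.

{"op": "arm_command", "data": {
  "plan": [
    [-0.7,-0.0005,0,0,0],
    [-0.7,-0.0005,0,0,0],
    [-0.7,-0.0005,0,0,0],
    [-0.7,-0.0004,0,0,0],
    [-0.7,0,0,0,0],
    [-0.7,0,0,0,0],
    [-0.7,0,0,0,0]
  ]
}}

```text
clock: 22.82
eef_pos: [488.2, -43.1, 112.0]
eef_rot: [3.141, 0.001, 1.588]
wrist_force: [0.1, -9.1, 0.3]
finger_gap: 14.0
finger_force: 4.5
```

{"op": "arm_command", "data": {
  "plan": [
    [-0.7,-0.0003,0,0,0],
    [-0.7,-0.0003,0,0,0],
    [-0.7,-0.0003,0,0,0],
    [-0.7,-0.0003,0,0,0],
    [-0.7,-0.0003,0,0,0],
    [-0.7,-0.0003,0,0,0],
    [-0.7,-0.0003,0,0,0],
    [-0.7,-0.0003,0,0,0],
    [-0.7,-0.0003,0,0,0],
    [-0.7,-0.0003,0,0,0],
    [-0.7,-0.0003,0,0,0],
    [-0.7,-0.0003,0,0,0]
  ]
}}

```text
clock: 24.32
eef_pos: [488.1, -45.9, 111.8]
eef_rot: [-3.141, -0.0, 1.588]
wrist_force: [0.1, 0.5, -0.0]
finger_gap: 14.1
finger_force: 0.0
```

{"op": "arm_command", "data": {
  "plan": [
    [-0.7,-0.001,0,0,0],
    [-0.7,-0.002,0,0,0],
    [-0.7,-0.01,0,0,0],
    [-0.7,-0.03,0,0,0],
    [-0.7,-0.04,0,-0.03,0],
    [-0.7,0,0,-0.05,0],
    [-0.7,0,0,-0.05,0],
    [-0.7,0.04,0,0,0],
    [-0.7,0,0,0,0]
  ]
}}

```text
clock: 25.45
eef_pos: [488.9, -88.1, 242.4]
eef_rot: [3.141, 0.0, 1.589]
wrist_force: [0.1, -0.7, -0.1]
finger_gap: 14.0
finger_force: 0.0
```

```bash
python3 - <<'E'
from h import *
c=eyes.camera('wrist');cv2.imwrite('pics/w6.png',c['img'])
s=manip.read_state();print(s['clock'],s['eef_pos'])
for l in lids(c):print(l)
E
```

```text
25.5 [488.79645518 -88.9011962  241.95994976]
('orange', array([259., 114.]), ((487.0291442871094, -14.629156112670898), (42.49091720581055, 41.83837127685547), 1.0150648355484009))
('green', array([255.,  44.]), ((481.977294921875, 49.026527404785156), (44.23871612548828, 84.05696868896484), 0.6887075304985046))
```

View pics/w6.png

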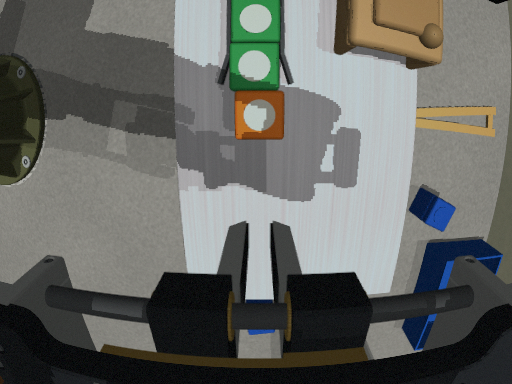

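The row is closed up: rear tub at (254,66) between the flares, orange tub at (259,115) about 4 mm to +x. I take one more look from above to check offsets and rail centre.

{"op": "arm_command", "data": {
  "plan": [
    [-0.7,0.02,0,-0.02,0],
    [-0.7,0.03,0,0,0],
    [-0.7,0.03,0,0,0],
    [-0.7,0.02,0,0,0],
    [-0.7,0,0,0,0],
    [-0.7,0,0,0,0]
  ]
}}

```text
clock: 26.25
eef_pos: [487.3, 10.0, 261.6]
eef_rot: [-3.141, 0.0, 1.587]
wrist_force: [-0.9, 1.0, -0.4]
finger_gap: 14.3
finger_force: 0.0
```

```bash
python3 - <<'E'
from h import *
c=eyes.camera('wrist');np.save('w7.npy',c,allow_pickle=True)
s=manip.read_state();print(s['clock'],s['eef_pos'])
for l in lids(c):print(l)
cv2.imwrite('pics/w7.png',cv2.resize(c['img'][40:240,180:340],None,fx=3,fy=3,interpolation=cv2.INTER_CUBIC))
E
```

```text
26.3 [487.23079384   9.96646303 261.65392659]
('orange', array([259., 204.]), ((486.85357666015625, -7.5127716064453125), (42.254581451416016, 33.06902313232422), 0.9413139224052429))
('green', array([255., 122.]), ((481.9204406738281, 73.43914794921875), (43.92892074584961, 129.40032958984375), 0.3039321005344391))
('green', array([253.,  28.]), ((479.4708251953125, 168.04373168945312), (68.00267791748047, 58.68484878540039), 1.4675648212432861))
```

View pics/w7.png

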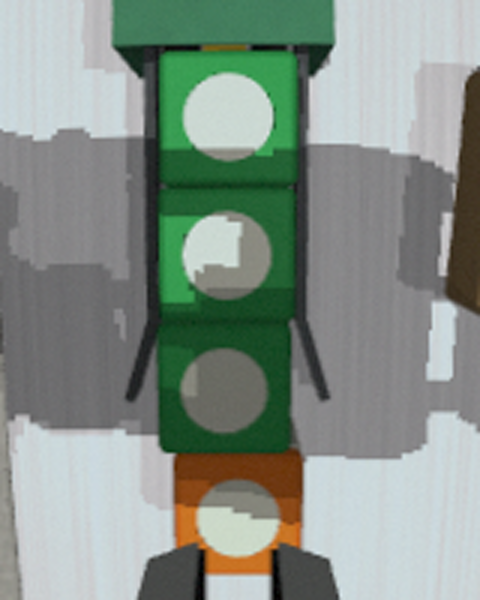

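The view shows all four tubs closed up and square. Rails centre at crop x≈228, loose tub centre at ≈239 (about 3.7 mm off, within 7). The rear tub's front face is exactly at the rail kink (y≈322). Some yellow shows at (225,47), so I check where that yellow part lies from the first views to rule out a catch.

```bash
python3 - <<'E'
from h import *
for n in ['scene','side']:
    c=np.load(n+'.npy',allow_pickle=True).item();P=cloud(c);hsv=cv2.cvtColor(c['img'],cv2.COLOR_BGR2HSV)
    m=(hsv[...,0]>18)&(hsv[...,0]<35)&(hsv[...,1]>120)&(P[...,1]>110)&(P[...,1]<230)&(P[...,0]>440)&(P[...,0]<530)
    for p,q in list(zip(P[m],np.argwhere(m)))[:14]: print(n,q,p.round(1))
c=np.load('w7.npy',allow_pickle=True).item()
hsv=cv2.cvtColor(c['img'],cv2.COLOR_BGR2HSV)
for u in (250,255,260):print([tuple(hsv[v,u]) + (round(float(c['z_map'][v,u])),) for v in range(50,62)])
# key features: front lid far edge, hood edge, rail kink, flare ends
for nm,u,v,z in [('lid edge',180+228/3,40+52/3,158),('hoodtop edge',180+228/3,40+45/3,170),('kinkL',180+150/3,40+325/3,120),('kinkR',180+302/3,40+318/3,120),('flareL',180+128/3,40+400/3,120),('flareR',180+325/3,40+398/3,120),('looselid near',180+238/3,40+573/3,158)]:
    print(nm,wray(c,u,v,float(z)).round(1))
E
```

```text
scene [146 277] [474.7 136.8 143.7]
scene [146 278] [476.6 139.5 144.7]
scene [146 279] [468.5 147.5 131. ]
scene [147 277] [478.1 135.3 143.1]
scene [147 278] [479.9 138.1 144. ]
scene [147 279] [481.7 140.9 144.7]
scene [148 277] [484.  132.6 146.2]
scene [148 278] [483.1 136.8 143.1]
scene [148 279] [484.  140.  142.6]
scene [148 280] [492.5 139.3 153.3]
scene [149 277] [480.3 134.7 135.2]
scene [149 278] [487.4 134.8 143.8]
scene [149 279] [486.7 138.9 140.8]
scene [150 278] [486.5 135.6 136.8]
side [162 215] [488.2 146.4 141.7]
side [162 216] [490.3 135.2 148.9]
side [163 211] [473.6 151.  136.9]
side [163 212] [477.2 150.3 136.7]
side [163 213] [479.5 139.4 143.8]
side [163 214] [483.5 141.7 141.4]
side [163 215] [486.9 139.5 142.2]
side [163 216] [490.8 141.3 140.1]
side [163 217] [494.4 140.  140.3]
side [164 211] [471.5 137.8 142. ]
side [164 212] [475.3 138.2 140.9]
side [164 213] [478.6 135.5 142.1]
side [164 214] [482.3 135.4 141.4]
side [164 215] [485.6 132.6 142.7]
[(np.uint8(72), np.uint8(118), np.uint8(125), 243), (np.uint8(74), np.uint8(120), np.uint8(125), 243), (np
[... 1227 characters left out ...]
8(74), np.uint8(121), np.uint8(124), 243), (np.uint8(74), np.uint8(116), np.uint8(125), 244), (np.uint8(66), np.uint8(98), np.uint8(96), 243), (np.uint8(24), np.uint8(197), np.uint8(105), 272), (np.uint8(30), np.uint8(175), np.uint8(89), 273), (np.uint8(68), np.uint8(175), np.uint8(121), 259), (np.uint8(68), np.uint8(168), np.uint8(141), 259), (np.uint8(68), np.uint8(165), np.uint8(155), 259), (np.uint8(68), np.uint8(166), np.uint8(157), 260), (np.uint8(68), np.uint8(166), np.uint8(155), 259)]
lid edge [481.8 137.5 158. ]
hoodtop edge [481.9 137.7 170. ]
kinkL [454.5  44.7 120. ]
kinkR [509.5  48.  120. ]
flareL [446.1  16.6 120. ]
flareR [518.9  18.5 120. ]
looselid near [487.7 -35.2 158. ]
```

The yellow buffer face is at world y ≈ 138 mm, at the hood edge. The front tub's face is at about 138–139 mm, so it rests on the buffer, which matches the measured 4 N/mm and the spring-back. Handing in.

```bash
python3 -c "
from cell import ticket
print(ticket.sign_off())"
```

```text
the job is handed in; nothing more can be done
None
```

The job is handed in: all four tubs stand upright in one closed-up row against the buffer, the loose tub about 4 mm off the centre line, after a press that peaked at about 15 N at the hand (estimated 13 N on the buffer, above the 8 N aimed for but below 18 N) and was then held at about 9 N; no verdict came back.

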